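# Spring the tip box with the release dowel

## Robot

A 7-joint arm with a two-finger parallel gripper is mounted at the origin on a cart in front of the work surface, level with it; the furniture and walls round the work are solid. World frame = base frame: x ahead of the robot, y to its left, z up, the work surface at z = 0. Lengths are in m, angles in rad, forces in N, time in s.
With the tool pointing down it reaches from about 0.35 to 0.9 m from the base axis. Payload 19.9 kg.
Tool frame: the origin (TCP) lies between the finger pads; the fingertips stand 19 mm ahead of it and the grasp point (between the pads) is the TCP; z points along the fingers, y is the line along which they close (so a half turn about z gives the same grasp; the last joint's range is limited). The gripper opens to 94 mm and grips with 3 to 60 N. Pads are 16 mm wide; open, the fingers measure 119 mm over their backs; the gripper's body (75 mm by 177 mm) begins 78 mm behind the grasp point.
Start: joints at [1.214, 0.417, -0.01, 1.614, 0.005, 1.111, -0.053], TCP at [0.194, -0.594, 0.224] pointing down, gripper open.
Joint ranges: [-2.81, 2.81], [-0.39, 2.02], [-1.27, 1.25], [0.06, 2.57], [-1.19, 4.33], [0.19, 2], [-2.82, 2.82]. Speed limits (rad/s): [1.89, 1.89, 2.39, 2.39, 3.01, 3.01, 3.01].

## Interface

Orientations are given as a 3x3 rotation matrix whose columns are the frame's x, y, z axes.
In Python, from rig import robot gives the robot as it stands. Calls block until the motion is done:
- robot.move_ptp(position, orientation): joint-space move of the TCP to a pose.
- robot.move_linear(position, velocity=0.15, frame=None, threshold=None): straight line of the TCP; frame=None keeps the orientation; velocity is the mean speed in m/s. With threshold (N) it stops when the force on the tool has changed by that much, and returns True; else False.
- robot.goto_joints(angles): joint-space move.
- robot.gripper_to(opening): finger opening in m; the grip force is fixed at half the most; returns when the fingers have stopped.
- robot.pause(seconds).
- robot.ik(position, orientation): joint angles nearest the present ones, or None.
- robot.get_state(): the state.
- robot.grab_frame(name): name is "scene" or "side" or "wrist"; returns the picture (400x640x3 uint8, red, green, blue); there is no depth.
- robot.camera_info(name): a dict with "fx", "fy", "cx", "cy" (pixels), "dist" ([k1, k2, p1, p2, k3] as OpenCV has them; the pictures are not rectified), "rvec" (rotation vector, rad) and "tvec" (3), from world to camera coordinates, as OpenCV has them. Camera axes: x right, y down, z forward; pixel columns grow to the right and rows downward; lengths in m; the calibration is good to about 2 mm. A picture is of the moment at which its call begins: read the wrist's pose just before it. camera_info takes no time and is no camera call; for the wrist camera it gives the pose at the moment of the call.
A pose or a line that the arm cannot do raises robot.PlanningError and nothing moves.
- robot.sign_off(): hands the job in; it is judged then, once.
The state is a dict: "time": time; "qpos": joint angles; "joint_vel": joint speeds; "effort": joint torques, N m; "ee_pos": TCP position; "tool_rot": TCP orientation; "force": force on the tool from outside, world axes, zero at the start; "moment": the same for the moment, N m; "opening": finger opening in m; "grasp_force": force on a finger pad.
Only numpy, scipy, OpenCV 4.12 (cv2) and the standard library are available. Lean on these libraries where they do the work, as an engineer would, in place of code of your own. Each camera call takes 0.05 s, during which the arm holds its last target. There are 200 camera calls.

## Task

Open the wooden tip box for the evening count: take the wooden dowel off its rest, push its tip through the small brass-rimmed hole in the back of the box and press the spring latch inside gently (never more than 16 N) until the lid pops right up, then lay the dowel back in the grooves of its rest. Touch the box with nothing but the dowel, and leave the jars, pots and tins where they stand.

Things in the scene. Friction and masses are not known exactly. Their poses are not given: they have to be found in the camera images.
- dowel_grip (a point): Centre of the square grip of the loose dowel: a pale wooden rod 10 mm thick, 190 mm long, round-tipped, with a square block 44 mm long, 22 x 22 mm, fitted on it as grip. x runs along the rod to the tip, 125 mm ahead of this point; the rear end is 65 mm behind it. At the start it lies level across its rest, z up, x the same way as the rest's x. About 45 g.
- dowel_tip (a point): The very end of the dowel's round tip, on the rod's axis, 125 mm ahead of the grip's centre; axes as dowel_grip.
- tip_box: The tip box, dark wood, fixed to the counter; origin at the centre of its underside, x from its back (towards the robot) to its front, z up. 120 mm deep (x), 180 mm wide, 104 mm high with the shut lid.
- hole (a point): Centre of the hole, on the outer face of the box's back panel. x points straight into the box (level), z up. The hole is 14 mm across, 58 mm above the counter, midway along the panel, which is 6 mm thick. A brass bush round it stands 8 mm out from the panel and flares from 14 mm inside width at the panel to 26 mm at its mouth.
- pad_middle (a point): On the hole's axis, 22 mm in from the panel's outer face: where the latch's brass pad (22 mm across) stands at middle setting; its screw may put it up to 10 mm nearer or deeper. Pushed straight in, the latch resists with about 4 N plus 0.4 N per mm, frees the lid after 8 mm (7 N) and meets a hard stop at 11 mm (about 8.5 N). Hold it in till the lid has risen, or it may catch again.
- lid (a joint): Angle of the tip box's lid, 0 = shut and latched, 0.7 rad = fully up. The lid is hinged along the far side of the box (away from the robot); its edge over the hole rises. Once unlatched its own spring lifts it, unaided, in about 1 to 2 s, and it stays up.
- rest_seat (a point): On the dowel's rest, where the grip's centre lies when the dowel is laid back, 50 mm above the counter; x along the grooves, the way the dowel points, z up. The rest is fixed: a dark wooden foot with two uprights, 9 mm thick, 34 wide, 65 high, 44 mm before and behind this point, each with a groove open at the top, 14 mm wide, its floor 45 mm up. The grip has 17 mm to spare at each end.
- balm_tin_mid (a point): Low round white pot, 88 mm across, 51 mm high; the point is its centre, half-way up. A bystander that stands loose on the counter.
- jar_honey_mid (a point): Tall jar with a yellow lid, 68 mm across, 112 mm high; the point is its centre, half-way up. A bystander that stands loose on the counter.
- tin_half_mid (a point): Short round food tin, 75 mm across, 58 mm high; the point is its centre, half-way up. A bystander that stands loose on the counter.
- spice_a_mid (a point): Slim white spice jar, 47 mm across, 98 mm high; the point is its centre, half-way up. A bystander that stands loose on the counter.
Not all that is in view belongs to the job. What is shaped like the part that bears rest_seat but turquoise is not meant.

How it is judged:
By the outcome, as a careful person would: the job done as asked, in the order asked, and still so for the second after the job is handed in, with the robot touching nothing.
It also fails if it takes over 72 s, if anything falls off the work surface, if the arm or the gripper's body presses on something with over 40 N, if the wrist force passes 120 N, or if a joint passes its speed limit or range.

## Working session

There is one attempt and no reset: what is moved stays moved. The work goes in short steps, each a Python script; the robot and the scene stay as the last script left them, time stands still between calls to the robot, and variables do not carry over. Pictures are saved under pics/ and viewed, at most 10 in all, crops included, and the job is handed in when it is done.

```bash
ls; mkdir -p pics; python3 - <<'E'
from rig import robot
import cv2
for n in ("scene","side"):
    cv2.imwrite(f"pics/{n}0.png",robot.grab_frame(n)[:,:,::-1]); c=robot.camera_info(n); print(n,c)
s=robot.get_state(); print(s["time"],s["ee_pos"],s["tool_rot"],s["opening"])
E
```

```text
pics
scene {'fx': 408.8658901038021, 'fy': 408.8658901038021, 'cx': 313.6883397205215, 'cy': 206.50951660302988, 'dist': array([-0.03167966,  0.        ,  0.        ,  0.        ,  0.        ]), 'rvec': array([ 1.30806014,  1.82007202, -1.10179008]), 'tvec': array([ 0.13560558, -0.15545041,  1.62980934])}
side {'fx': 407.0536911623242, 'fy': 407.0536911623242, 'cx': 318.99651669815796, 'cy': 206.7010316638634, 'dist': array([-0.03464969,  0.        ,  0.        ,  0.        ,  0.        ]), 'rvec': array([ 2.31182551,  0.08132877, -0.0245913 ]), 'tvec': array([-0.51834396,  0.04654806,  1.016929  ])}
0.1 [ 0.19400992 -0.59378975  0.22390254] [[ 9.50538460e-01  3.10606587e-01 -4.29408313e-04]
 [ 3.10606871e-01 -9.50537920e-01  1.01715477e-03]
 [-9.22339133e-05 -1.10022190e-03 -9.99999391e-01]] 0.0939622471035978
```

View pics/scene0.png

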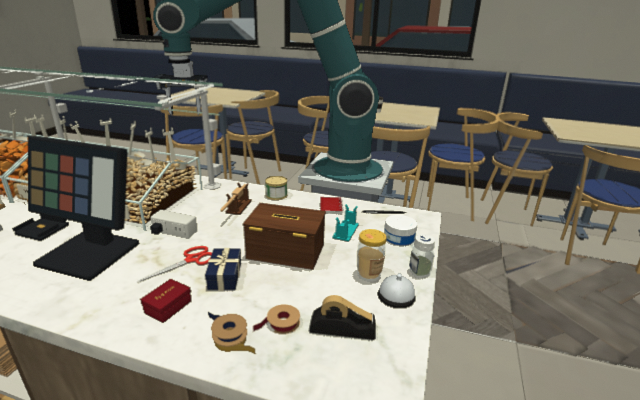

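View pics/side0.png

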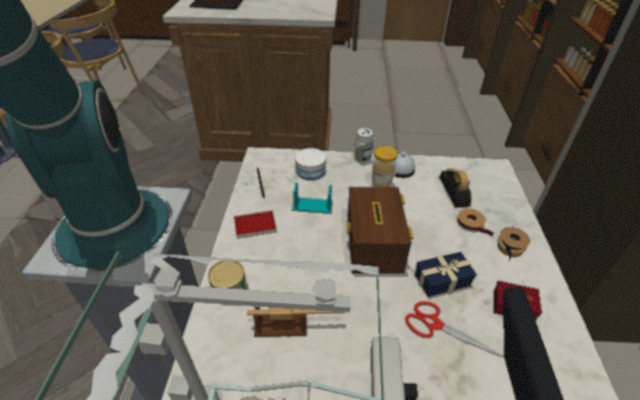

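The scene view shows the box at about (285,235), the dowel and brown rest at (237,198), and a turquoise decoy at (347,225). The side view has the box at (378,230) and the rest with the dowel at (285,318). I'll write helpers next and take rough positions.

```bash
cat > h.py <<'E'
import numpy as np, cv2
from rig import robot
def cam(n):
    c=robot.camera_info(n); K=np.array([[c["fx"],0,c["cx"]],[0,c["fy"],c["cy"]],[0,0,1]])
    return K,c["dist"],np.array(c["rvec"],float),np.array(c["tvec"],float)
def ray(C,uv):
    K,d,r,t=C; R=cv2.Rodrigues(r)[0]
    p=cv2.undistortPoints(np.array([[uv]],float),K,d)[0,0]
    return -R.T@t, R.T@np.array([p[0],p[1],1])
def on_z(C,uv,z):
    o,v=ray(C,uv); return o+v*(z-o[2])/v[2]
def proj(C,P):
    return cv2.projectPoints(np.array(P,float).reshape(-1,3),C[2],C[3],C[0],C[1])[0][:,0]
def tri(views):
    A=np.zeros((3,3));b=np.zeros(3);L=[]
    for C,uv in views:
        o,v=ray(C,uv); v=v/np.linalg.norm(v); M=np.eye(3)-np.outer(v,v); A+=M;b+=M@o; L.append((M,o))
    X=np.linalg.solve(A,b); return X,[np.linalg.norm(M@(X-o)) for M,o in L]
E
python3 - <<'E'
from h import *
np.set_printoptions(precision=3,suppress=True)
S=cam("side");C=cam("scene")
print("cams",ray(S,(320,200))[0],ray(C,(320,200))[0])
for n,uv,z in [("box BL top",(349,188),.104),("box BR top",(357,240),.104),("FL top",(396,188),.104),("FR",(410,239),.104),("dowel tip",(341,319),.05),("dowel rear",(247,312),.05),("foot",(255,335),0),("foot2",(306,335),0),("tin",(227,270),.058),("balm",(311,156),.051),("honey",(385,154),.112),("spice",(364,132),.098),("pen",(260,182),0),("redbook",(255,223),0),("bar",(380,270),.2)]:
    print(n,on_z(S,uv,z))
for n,uv,z in [("box",(246,211),.104),("box",(323,235),.104),("tin",(276,180),.058),("dowel",(237,190),.05),("honey",(372,238),.112),("spice",(425,240),.098),("balm",(400,222),.051)]:
    print(n,on_z(C,uv,z))
print(tri([(S,(380,270)),(C,(205,92))]))
a=cv2.imread("pics/side0.png")[240:350,200:360]; b=cv2.imread("pics/scene0.png")[165:275,200:360]
cv2.imwrite("pics/crop1.png",np.vstack([cv2.resize(x,None,fx=2.7*1.0,fy=2.7,interpolation=cv2.INTER_CUBIC) for x in (a,b)]))
E
```

```text
cams [ 0.559 -0.682  0.726] [1.498 0.326 0.591]
box BL top [0.586 0.066 0.104]
box BR top [ 0.605 -0.101  0.104]
FL top [0.698 0.074 0.104]
FR [ 0.715 -0.091  0.104]
dowel tip [ 0.578 -0.257  0.05 ]
dowel rear [ 0.398 -0.255  0.05 ]
foot [ 0.412 -0.274  0.   ]
foot2 [ 0.512 -0.267  0.   ]
tin [ 0.339 -0.164  0.058]
balm [0.479 0.263 0.051]
honey [0.678 0.202 0.112]
spice [0.626 0.327 0.098]
pen [0.339 0.198 0.   ]
redbook [0.355 0.035 0.   ]
bar [ 0.635 -0.255  0.2  ]
box [ 0.659 -0.116  0.104]
box [0.707 0.105 0.104]
tin [ 0.344 -0.164  0.058]
dowel [ 0.445 -0.256  0.05 ]
honey [0.695 0.218 0.112]
spice [0.638 0.334 0.098]
balm [0.481 0.261 0.051]
(array([ 0.586, -0.311,  0.346]), [np.float64(0.05876597400640785), np.float64(0.058765974006407776)])
```

View pics/crop1.png

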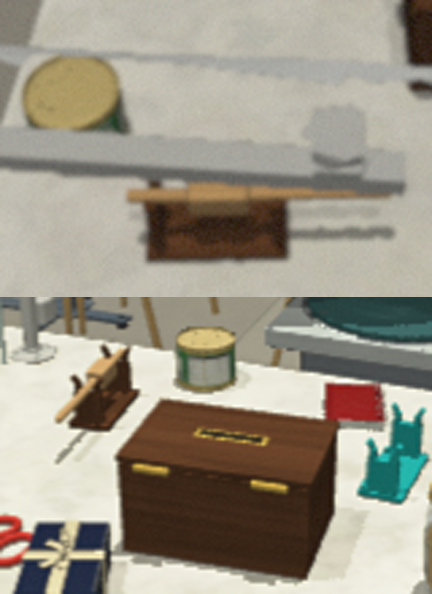

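```bash
python3 - <<'E'
from h import *
np.set_printoptions(precision=3,suppress=True)
C=cam("scene");print(on_z(C,(212,185),0))
a=cv2.imread("pics/scene0.png")[50:240,0:240]; b=cv2.imread("pics/side0.png")[230:400,60:430]
cv2.imwrite("pics/crop2.png",np.vstack([cv2.resize(a,(450,356)),cv2.resize(b,(450,207))]) if 0 else cv2.resize(a,None,fx=3,fy=3,interpolation=cv2.INTER_CUBIC))
E
```

```text
[ 0.34  -0.412  0.   ]
```

View pics/crop2.png

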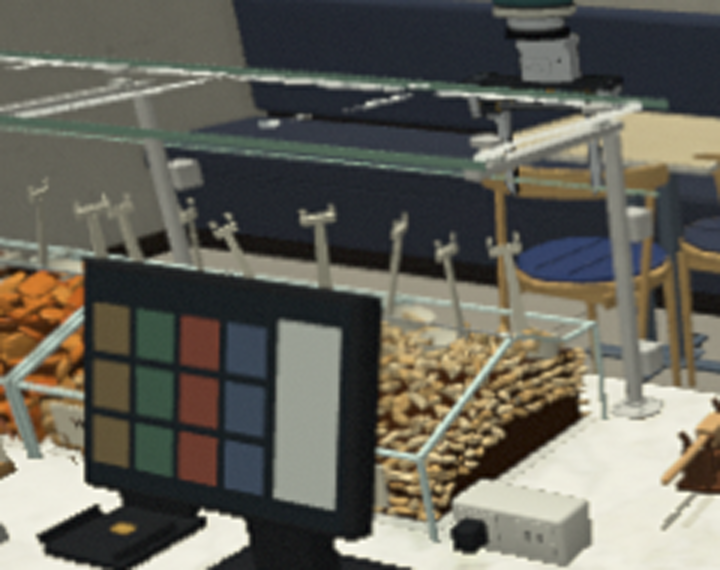

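```bash
python3 - <<'E'
from h import *
np.set_printoptions(precision=3,suppress=True)
C=cam("scene")
for z in (.2,.25,.3,.35): print(z, proj(C,[.34,-.412,z])[0])
for z in (.25,.3,.32,.35):
  print(z,[on_z(C,uv,z)[:2] for uv in [(221,84),(160,104),(208,85),(0,92)]])
p=[0.36,-0.06,0.42]; R=robot.get_state()["tool_rot"]
for P in ([.194,-.594,.5],[.22,-.35,.45],[.12,-.36,.3],[.36,-.06,.42],[.46,-.256,.3]): print(P,robot.ik(P,R))
E
```

```text
0.2 [206.838 130.051]
0.25 [205.431 115.195]
0.3 [203.988  99.857]
0.35 [202.507  84.019]
0.25 [array([-0.174, -0.643]), array([ 0.26 , -0.648]), array([-0.13 , -0.684]), array([ 0.311, -1.381])]
0.3 [array([ 0.071, -0.501]), array([ 0.442, -0.505]), array([ 0.109, -0.536]), array([ 0.485, -1.13 ])]
0.32 [array([ 0.17 , -0.444]), array([ 0.514, -0.448]), array([ 0.205, -0.476]), array([ 0.555, -1.03 ])]
0.35 [array([ 0.317, -0.359]), array([ 0.623, -0.362]), array([ 0.348, -0.387]), array([ 0.659, -0.88 ])]
[0.194, -0.594, 0.5] [ 1.204  0.319  0.002  1.147 -0.001  1.677 -0.049]
[0.22, -0.35, 0.45] [ 1.041 -0.11  -0.094  1.73  -0.011  1.522 -0.307]
[0.12, -0.36, 0.3] [ 1.202 -0.115 -0.031  2.063 -0.004  1.195 -0.083]
[0.36, -0.06, 0.42] [ 0.854 -0.233 -0.615  1.859 -0.135  1.476 -0.99 ]
[0.46, -0.256, 0.3] [ 0.647  0.183 -0.226  1.756  0.043  1.208 -0.845]
```

Shelf of the display is at z≈0.345 with its edge at y≈-0.36. I'll go over it and look at the rest with the wrist camera.

```bash
python3 - <<'E'
from h import *
np.set_printoptions(precision=3,suppress=True)
robot.move_linear([.17,-.5,.45],velocity=.25)
a=0.0
R=np.array([[1,0,0],[0,-1,0],[0,0,-1.]])
P=[.40,-.20,.40]
print(robot.ik(P,R)); robot.move_ptp(P,R)
s=robot.get_state(); C=cam("wrist"); Rc=cv2.Rodrigues(C[2])[0]
Rt=np.array(s["tool_rot"])
print("cam in tool",Rt.T@(-Rc.T@C[3]-s["ee_pos"]),"\n",Rt.T@Rc.T, s["time"],s["qpos"], C[0])
cv2.imwrite("pics/w1.png",robot.grab_frame("wrist")[:,:,::-1])
E
```

```text
[ 0.805 -0.025 -0.398  1.757 -0.01   1.408 -1.163]
cam in tool [ 0.075 -0.001 -0.16 ] 
 [[-0.001 -0.966 -0.258]
 [ 1.    -0.    -0.001]
 [ 0.001 -0.258  0.966]] 2.6583 [ 0.806 -0.024 -0.397  1.756 -0.01   1.408 -1.162] [[277.486   0.    319.161]
 [  0.    277.486 200.056]
 [  0.      0.      1.   ]]
```

View pics/w1.png

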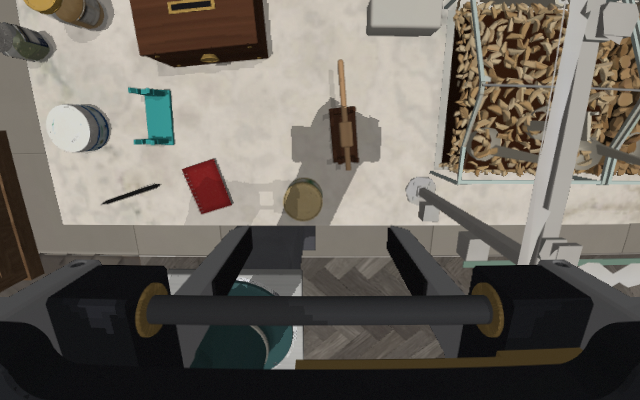

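The wrist view shows the dowel with its tip at (340,61) and rear at (348,168). The brass bush is at (209,57) on the back of the box. Next I'll measure both.

```bash
cat > look.py <<'E'
from h import *
def dowel(im,C,z,roi):
    x0,x1,y0,y1=roi
    hsv=cv2.cvtColor(im,cv2.COLOR_RGB2HSV)[y0:y1,x0:x1]
    m=cv2.inRange(hsv,(8,70,120),(22,255,255))
    n,l,st,_=cv2.connectedComponentsWithStats(m); k=1+np.argmax(st[1:,4]); 
    ys,xs=np.nonzero(l==k); pts=np.c_[xs+x0,ys+y0].astype(float)
    W=np.array([on_z(C,p,z)[:2] for p in pts])
    vx,vy,cx,cy=cv2.fitLine(W.astype(np.float32),cv2.DIST_HUBER,0,.001,.001).ravel()
    d=np.array([vx,vy]); d*=np.sign(d[0]); c=np.array([cx,cy]); t=(W-c)@d; o=(W-c)@np.array([-d[1],d[0]])
    return len(pts),np.arctan2(d[1],d[0]),c+d*t.min(),c+d*t.max(),t,o,c,d
E
python3 - <<'E'
from look import *
np.set_printoptions(precision=4,suppress=True)
C=cam("wrist"); im=cv2.imread("pics/w1.png")[:,:,::-1].copy()
r=dowel(im,C,.05,(300,385,45,185)); print("dowel n,yaw,rear,tip",r[:4],"len",np.ptp(r[4]))
t,o=r[4]-r[4].min(),r[5]
for a in np.arange(0,.2,.01):
    k=(t>=a)&(t<a+.01); print(round(a,2),k.sum(),np.ptp(o[k]) if k.any() else 0,end="; ")
print()
hsv=cv2.cvtColor(im,cv2.COLOR_RGB2HSV)
m=cv2.inRange(hsv[45:72,190:230],(14,90,90),(32,255,255)); ys,xs=np.nonzero(m); print("bush",xs.mean()+190,ys.mean()+45,xs.min()+190,xs.max()+190,ys.min()+45,ys.max()+45,m.sum()//255)
for z in (.045,.058,.071): print(z,on_z(C,(xs.mean()+190,ys.mean()+45),z))
for uv in [(139,53),(270,52),(153,66)]: print(on_z(C,uv,.104), on_z(C,uv,0))
big=cv2.resize(im[0:190,120:390][:,:,::-1],None,fx=2.9,fy=2.9,interpolation=cv2.INTER_CUBIC); cv2.imwrite("pics/w1c.png",big)
E
```

```text
dowel n,yaw,rear,tip (245, np.float32(0.10053569), array([ 0.5066, -0.2426]), array([ 0.5833, -0.2349])) len 0.07710086323932633
0.0 23 0.007365650469187725; 0.01 30 0.007750281340181669; 0.02 32 0.008773021935881833; 0.03 33 0.008699461659838134; 0.04 35 0.008959386367340071; 0.05 32 0.008482212120462036; 0.06 36 0.009139719338182297; 0.07 24 0.007283882898821502; 0.08 0 0; 0.09 0 0; 0.1 0 0; 0.11 0 0; 0.12 0 0; 0.13 0 0; 0.14 0 0; 0.15 0 0; 0.16 0 0; 0.17 0 0; 0.18 0 0; 0.19 0 0; 
bush 208.42424242424244 56.77272727272727 201 216 54 61 66
0.045 [ 0.5913 -0.0102  0.045 ]
0.058 [ 0.5883 -0.015   0.058 ]
0.071 [ 0.5854 -0.0198  0.071 ]
[0.5858 0.0755 0.104 ] [0.6112 0.1384 0.    ]
[ 0.5833 -0.126   0.104 ] [ 0.6081 -0.1091  0.    ]
[0.5667 0.0559 0.104 ] [0.5877 0.1143 0.    ]
```

View pics/w1c.png

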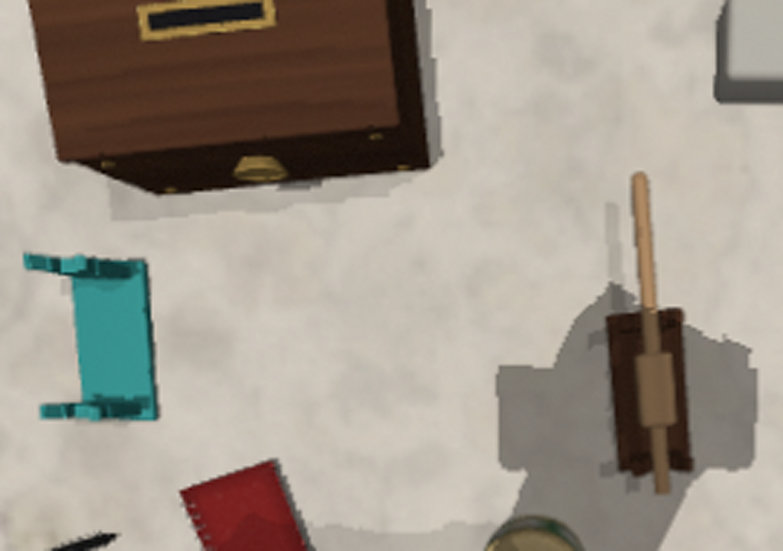

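Lit part of the dowel gives tip (0.583,-0.235) and yaw 0.10 rad. The grip then lies at about (0.459,-0.247), which fits the side view. I'll take a nearer look before grasping.

```bash
cat >> look.py <<'E'
def Rz(a):
    c,s=np.cos(a),np.sin(a); return np.array([[c,s,0],[s,-c,0],[0,0,-1.]])
E
python3 - <<'E'
from look import *
np.set_printoptions(precision=4,suppress=True)
robot.move_ptp([.41,-.20,.22],Rz(.1)); robot.pause(.3)
C=cam("wrist"); im=robot.grab_frame("wrist"); cv2.imwrite("pics/w2.png",im[:,:,::-1])
np.savez("w2.npz",K=C[0],d=C[1],r=C[2],t=C[3])
print(proj(C,[[.583,-.235,.05],[.459,-.247,.05],[.588,-.015,.058],[.39,-.254,.05]]))
E
```

```text
[[367.9286  37.6572]
 [363.4652 153.3892]
 [160.912    9.6738]
 [361.3369 209.5535]]
```

View pics/w2.png

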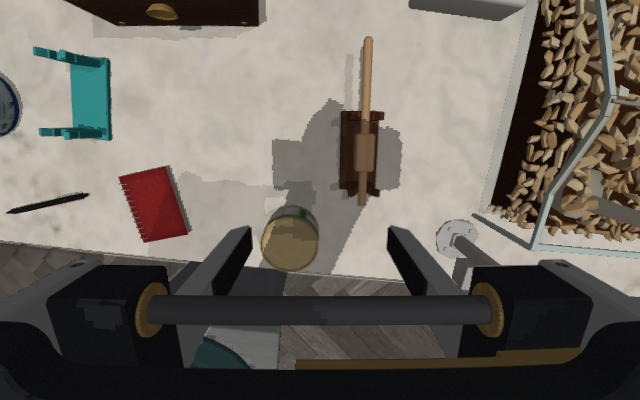

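The view matches the prediction: grip at (364,153), tip at (368,37). I'll grasp now.

```bash
python3 - <<'E'
from look import *
np.set_printoptions(precision=4,suppress=True)
g=np.array([.459,-.2474]); R=Rz(.1005)
robot.move_ptp([g[0],g[1]+.03,.17],R)
robot.move_linear([*g,.10],velocity=.15)
print(robot.move_linear([*g,.051],velocity=.08,threshold=15))
f0=np.array(robot.get_state()["force"])
robot.gripper_to(0.018); robot.pause(.2)
s=robot.get_state(); print(s["ee_pos"],s["opening"],s["grasp_force"],f0,s["force"],s["time"])
robot.move_linear([*g,.10],velocity=.08)
robot.pause(.2); s=robot.get_state(); print(s["ee_pos"],s["opening"],s["force"],s["moment"])
robot.move_linear([g[0]-.02,g[1]+.07,.14],velocity=.15)
robot.move_ptp([.40,-.045,.14],R); robot.pause(.3)
C=cam("wrist"); im=robot.grab_frame("wrist"); cv2.imwrite("pics/w3.png",im[:,:,::-1]); s=robot.get_state(); print(s["ee_pos"],s["time"],s["opening"])
np.savez("w3.npz",K=C[0],d=C[1],r=C[2],t=C[3],p=s["ee_pos"])
E
```

```text
False
[ 0.459  -0.2474  0.051 ] 0.022054694875715278 29.964671730995178 [-0.2338  0.0558  1.0765] [0.7963 0.243  0.2419] 6.9167
[ 0.4588 -0.2472  0.0995] 0.022021080349640076 [ 0.0194 -0.0432 -0.6344] [0.016  0.0063 0.04  ]
[ 0.4001 -0.0454  0.1399] 9.5417 0.021921042869048345
```

View pics/w3.png

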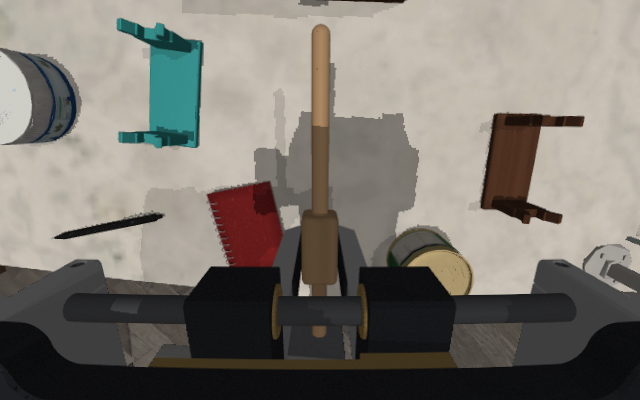

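Dowel is held straight, tip at (320,25), but the box is out of view. I'll advance above bush height to see the bush and the back edge.

```bash
python3 - <<'E'
from look import *
np.set_printoptions(precision=4,suppress=True)
robot.move_linear([.435,-.03,.16],velocity=.1); robot.pause(.3)
C=cam("wrist"); im=robot.grab_frame("wrist"); cv2.imwrite("pics/w4.png",im[:,:,::-1]); s=robot.get_state(); print(s["ee_pos"],s["time"])
np.savez("w4.npz",K=C[0],d=C[1],r=C[2],t=C[3],p=s["ee_pos"],R=s["tool_rot"])
cv2.imwrite("pics/w4c.png",cv2.resize(im[0:110,130:400][:,:,::-1],None,fx=2.9,fy=2.9,interpolation=cv2.INTER_CUBIC))
E
```

```text
[ 0.4348 -0.0301  0.1599] 10.475
```

View pics/w4c.png

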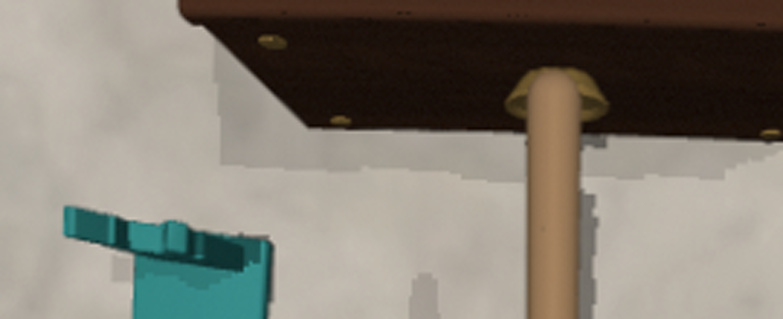

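The bush mouth spans crop x 504 to 609 around the dowel tip. The box's bottom back edge runs from (308,127) to (783,140). I'll extract both at pixel level.

```bash
python3 - <<'E'
from look import *
np.set_printoptions(precision=4,suppress=True)
z=np.load("w4.npz"); C=(z["K"],z["d"],z["r"],z["t"]); im=cv2.imread("pics/w4.png")[:,:,::-1].copy()
g=cv2.cvtColor(im,cv2.COLOR_RGB2GRAY).astype(float)
def edge(cols,r0,r1,zz,th):
    P=[]
    for c in cols:
        col=g[r0:r1,c]; k=np.nonzero((col[:-1]<th)&(col[1:]>=th))[0]
        if len(k): i=k[-1]; P.append(on_z(C,(c,r0+i+(th-col[i])/(col[i+1]-col[i])),zz)[:2])
    P=np.float32(P); vx,vy,x,y=cv2.fitLine(P,cv2.DIST_HUBER,0,.001,.001).ravel()
    a=np.arctan2(-vx,vy); a=(a+np.pi/2)%np.pi-np.pi/2
    n=np.array([np.cos(a),np.sin(a)]); res=(P-[x,y])@n
    print(len(P),"yaw",a,"pt",x,y,"sd",res.std()); return a,np.array([x,y])
cols=list(range(242,305,3))+list(range(345,440,3))
a,p=edge(cols,38,56,0,70)
edge(list(range(242,305,3)),38,56,0,70); edge(list(range(345,440,3)),38,56,0,70)
hsv=cv2.cvtColor(im,cv2.COLOR_RGB2HSV)
print(hsv[36,[300,302,304,306,308,310,326,333,335,337,339,341,343]].tolist())
m=cv2.inRange(hsv[22:45,295:350],(15,80,60),(30,255,255))
for r in range(30,42): 
    xs=np.nonzero(m[r-22])[0]; print(r,xs.min()+295 if len(xs) else None,xs.max()+295 if len(xs) else None,end="; ")
print()
for r in (33,34,35,36): print(r,on_z(C,(304,r),.058),on_z(C,(340,r),.058))
# tip pix
tip=z["p"]+z["R"]@np.array([.125,0,-.001]); print("tip pred",tip,proj(C,tip))
x0=[]
for r in (60,80,100):
    mm=np.nonzero((hsv[r,300:345,0]<22)&(hsv[r,300:345,1]>70)&(hsv[r,300:345,2]>110))[0]; x0.append((mm.min()+300,mm.max()+300))
print(x0,[on_z(C,((u+v)/2,r),.16)[:2] for (u,v),r in zip(x0,(60,80,100))])
E
```

```text
46 yaw 0.07450199 pt 0.59006137 0.0017316382 sd 0.0017842598
21 yaw 0.07954025 pt 0.587505 0.036105007 sd 0.000112783164
25 yaw 0.07843161 pt 0.5961317 -0.07856807 sd 0.0023131839
[[12, 159, 24], [12, 159, 24], [18, 155, 51], [19, 152, 57], [20, 152, 57], [20, 147, 59], [15, 110, 144], [20, 154, 58], [19, 158, 55], [20, 153, 55], [18, 153, 50], [12, 158, 21], [8, 166, 23]]
30 308 335; 31 307 336; 32 306 336; 33 305 337; 34 305 338; 35 305 339; 36 307 332; 37 306 336; 38 306 337; 39 308 336; 40 310 335; 41 311 332; 
33 [ 0.5847 -0.001   0.058 ] [ 0.5877 -0.0315  0.058 ]
34 [ 0.5839 -0.0011  0.058 ] [ 0.587  -0.0316  0.058 ]
35 [ 0.5831 -0.0011  0.058 ] [ 0.5862 -0.0317  0.058 ]
36 [ 0.5824 -0.0012  0.058 ] [ 0.5854 -0.0318  0.058 ]
tip pred [ 0.5592 -0.0176  0.1609] [[321.1936  25.9133]]
[(np.int64(312), np.int64(329)), (np.int64(312), np.int64(328)), (np.int64(313), np.int64(328))] [array([ 0.5431, -0.0189]), array([ 0.5331, -0.0196]), array([ 0.5229, -0.0209])]
```

The box has yaw 0.079, and the hole is at (0.592,-0.016). The panel edge and the bush agree within 1 mm. I'll align and insert, guarded by force.

```bash
cat > ins.py <<'E'
from look import *
YAW=.079; u=np.array([np.cos(YAW),np.sin(YAW)]); v=np.array([-u[1],u[0]]); H=np.array([.592,-.0162])
def at(s,z=.059,lat=0,): return [*(H+(s-.125)*u+lat*v),z]
def info(tag):
    q=robot.get_state(); f=np.array(q["force"]); p=np.array(q["ee_pos"])
    print(tag,"s %.4f lat %.4f z %.4f"%((p[:2]-H)@u+.125,(p[:2]-H)@v,p[2]),"F ax %.2f lat %.2f z %.2f"%(f[:2]@u,f[:2]@v,f[2]),"op %.4f t %.2f"%(q["opening"],q["time"])); return f
E
python3 - <<'E'
from ins import *
robot.move_linear(at(-.045,.13),velocity=.1,frame=Rz(YAW))
robot.move_linear(at(-.045),velocity=.08); robot.pause(.2)
im=robot.grab_frame("wrist"); cv2.imwrite("pics/w5.png",im[:,:,::-1])
info("standoff")
print(robot.move_linear(at(-.006),velocity=.04,threshold=3)); info("mouth")
print(robot.move_linear(at(.006),velocity=.02,threshold=3)); info("in")
hsv=cv2.cvtColor(im,cv2.COLOR_RGB2HSV); C=cam("wrist")
E
```

```text
standoff s -0.0449 lat -0.0001 z 0.0593 F ax -0.64 lat 0.78 z -1.02 op 0.0215 t 12.23
False
mouth s -0.0062 lat -0.0000 z 0.0590 F ax -0.15 lat -0.56 z -0.51 op 0.0217 t 13.36
False
in s 0.0059 lat 0.0000 z 0.0589 F ax -0.27 lat -0.19 z -0.04 op 0.0216 t 14.11
```

```bash
python3 - <<'E'
from ins import *
s=.006
hit=robot.move_linear(at(.036),velocity=.015,threshold=3); f=info("pad %s"%hit)
if hit:
    q=robot.get_state(); s0=(np.array(q["ee_pos"])[:2]-H)@u+.125
    for d in (.003,.006,.008,.009):
        robot.move_linear(at(s0+d),velocity=.015,threshold=7); f=info("d%.3f"%d)
        if abs(f[:2]@u)>10: break
    robot.pause(2.2); info("held")
E
```

```text
pad True s 0.0104 lat 0.0000 z 0.0586 F ax -0.88 lat -0.40 z -0.69 op 0.0215 t 14.82
d0.003 s 0.0130 lat -0.0000 z 0.0588 F ax -4.19 lat 0.28 z -0.60 op 0.0220 t 15.18
d0.006 s 0.0160 lat -0.0000 z 0.0588 F ax -4.93 lat -0.47 z -1.64 op 0.0218 t 15.53
d0.008 s 0.0178 lat -0.0000 z 0.0588 F ax -5.99 lat 0.12 z -0.87 op 0.0219 t 15.81
d0.009 s 0.0187 lat -0.0000 z 0.0587 F ax -7.99 lat 0.18 z -0.70 op 0.0221 t 16.06
held s 0.0187 lat -0.0000 z 0.0587 F ax -6.54 lat 0.65 z -1.10 op 0.0219 t 18.26
```

```bash
python3 - <<'E'
from ins import *
a=robot.grab_frame("side").astype(int)
print(proj(cam("side"),[.6,0,.15])[0])
def ch():
    b=robot.grab_frame("side").astype(int); return (np.abs(b-a).max(2)[150:280,330:430]>40).sum()
for s in (.0197,.0205,.0212):
    robot.move_linear(at(s),velocity=.01,threshold=5); robot.pause(.4); f=info("s"); c=ch(); print("changed",c)
    if c>150 or f[:2]@u<-10: break
robot.pause(2.0); info("held"); print("changed",ch()); cv2.imwrite("pics/s6.png",robot.grab_frame("side")[:,:,::-1])
E
```

```text
[356.29432295 191.44341657]
s s 0.0189 lat -0.0001 z 0.0587 F ax -7.23 lat -0.37 z -0.68 op 0.0218 t 18.96
changed 0
s s 0.0196 lat -0.0000 z 0.0587 F ax -7.69 lat 0.01 z -1.03 op 0.0217 t 19.66
changed 0
s s 0.0203 lat -0.0001 z 0.0587 F ax -8.27 lat -0.98 z -0.24 op 0.0217 t 20.36
changed 0
held s 0.0203 lat -0.0000 z 0.0587 F ax -7.66 lat 0.10 z -0.45 op 0.0217 t 22.41
changed 0
```

```bash
python3 - <<'E'
from ins import *
a=cv2.imread("pics/s6.png")[:,:,::-1].astype(int)
def ch():
    b=robot.grab_frame("side").astype(int); return (np.abs(b-a).max(2)[150:280,330:430]>40).sum()
for s in (.0219,.0226,.0233,.024):
    robot.move_linear(at(s),velocity=.01,threshold=4); robot.pause(.4); f=info("s"); c=ch(); print("changed",c)
    if c>60 or f[:2]@u<-11: break
robot.pause(2.0); info("held"); print("changed",ch()); cv2.imwrite("pics/s7.png",robot.grab_frame("side")[:,:,::-1])
E
```

```text
s s 0.0210 lat -0.0000 z 0.0587 F ax -8.48 lat -0.66 z -0.22 op 0.0219 t 23.16
changed 0
s s 0.0216 lat -0.0000 z 0.0587 F ax -7.80 lat 0.20 z 0.51 op 0.0217 t 23.86
changed 0
s s 0.0220 lat -0.0000 z 0.0586 F ax -9.45 lat -0.01 z 0.50 op 0.0215 t 24.56
changed 0
s s 0.0222 lat -0.0001 z 0.0584 F ax -13.48 lat 0.88 z 0.76 op 0.0218 t 25.26
changed 4
held s 0.0222 lat -0.0000 z 0.0584 F ax -12.80 lat 1.03 z 1.67 op 0.0220 t 27.31
changed 3
```

```bash
python3 - <<'E'
from ins import *
robot.move_linear(at(.0222),velocity=.02); f=info("ease")
a=cv2.imread("pics/side0.png")[150:290,320:430]; b=cv2.imread("pics/s7.png")[150:290,320:430]
cv2.imwrite("pics/cmp.png",cv2.resize(np.hstack([a,b]),None,fx=3.5,fy=3.5,interpolation=cv2.INTER_CUBIC))
E
```

```text
ease s 0.0212 lat -0.0001 z 0.0587 F ax -7.63 lat -0.49 z -0.06 op 0.0214 t 27.66
```

View pics/cmp.png

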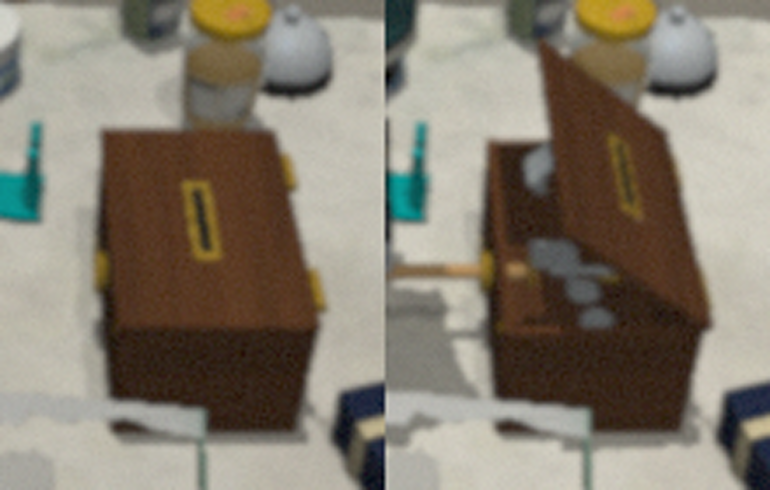

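The left crop shows the lid shut. The right one shows it fully up with the dowel in the bush, so the latch had freed earlier. Next I'll withdraw, check the dowel in hand by tip pixel, and lay it back.

```bash
python3 - <<'E'
from ins import *
robot.move_linear(at(-.005),velocity=.04); info("out")
robot.move_linear(at(-.06),velocity=.1)
robot.move_linear(at(-.07,.14),velocity=.12)
g=np.array([.459,-.2474]); R=Rz(.1005)
robot.move_ptp([g[0]-.02,g[1]+.07,.14],R); robot.pause(.3)
im=robot.grab_frame("wrist"); cv2.imwrite("pics/w8.png",im[:,:,::-1])
for n in ("w3","w8"):
    h=cv2.cvtColor(cv2.imread(f"pics/{n}.png"),cv2.COLOR_BGR2HSV); m=cv2.inRange(h[:110,290:350],(5,70,110),(22,255,255))
    k,l,st,ce=cv2.connectedComponentsWithStats(m); j=1+np.argmax(st[1:,4]); ys,xs=np.nonzero(l==j)
    print(n,"tip row",ys.min(),[(r,xs[ys==r].min()+290,xs[ys==r].max()+290) for r in (40,60,90) if (ys==r).any()])
info("carry")
E
```

```text
out s -0.0046 lat -0.0000 z 0.0591 F ax 0.17 lat 0.36 z -0.00 op 0.0216 t 28.49
w3 tip row 24 [(40, np.int64(312), np.int64(329)), (60, np.int64(312), np.int64(329)), (90, np.int64(312), np.int64(328))]
w8 tip row 24 [(40, np.int64(313), np.int64(329)), (60, np.int64(313), np.int64(329)), (90, np.int64(313), np.int64(328))]
carry s -0.0401 lat -0.1482 z 0.1401 F ax -0.14 lat -0.63 z -0.77 op 0.0212 t 31.03
```

```bash
python3 - <<'E'
from ins import *
np.set_printoptions(precision=4,suppress=True)
g=np.array([.459,-.2474])
robot.move_linear([*g,.10],velocity=.12)
print(robot.move_linear([*g,.0515],velocity=.03,threshold=6)); info("down")
print(robot.get_state()["ee_pos"])
robot.gripper_to(.06); robot.pause(.3)
robot.move_linear([*g,.10],velocity=.08)
robot.move_linear([g[0],g[1]+.03,.17],velocity=.12)
robot.move_ptp([.41,-.20,.22],Rz(.1)); robot.pause(.5)
im=robot.grab_frame("wrist"); cv2.imwrite("pics/w9.png",im[:,:,::-1])
for n in ("w2","w9"):
    h=cv2.cvtColor(cv2.imread(f"pics/{n}.png"),cv2.COLOR_BGR2HSV); m=cv2.inRange(h[20:215,340:390],(8,70,60),(22,255,255))
    k,l,st,ce=cv2.connectedComponentsWithStats(m); o=np.argsort(-st[1:,4])[:3]+1
    print(n,[(st[j].tolist(),ce[j]) for j in o])
a=cv2.imread("pics/w2.png").astype(int);b=cv2.imread("pics/w9.png").astype(int)
print("diff px rest",(np.abs(a-b).max(2)[20:215,335:400]>40).sum(),"left",(np.abs(a-b).max(2)[40:250,:200]>40).sum(),"tin",(np.abs(a-b).max(2)[200:270,255:325]>40).sum())
s0=cv2.imread("pics/side0.png").astype(int); s1=robot.grab_frame("side")[:,:,::-1].astype(int)
d=np.abs(s0-s1).max(2)>45
for n,(x,y) in dict(balm=(311,164),honey=(385,165),spice=(364,145),tin=(227,272),lid=(378,225),rest=(285,320)).items(): print(n,d[y-15:y+15,x-18:x+18].sum())
info("end")
E
```

```text
False
down s -0.0257 lat -0.2200 z 0.0517 F ax -0.07 lat -0.23 z 0.63 op 0.0218 t 33.64
[ 0.4591 -0.2475  0.0517]
w2 [([14, 16, 22, 170, 1911], array([ 24.8566, 107.2899])), ([40, 92, 4, 8, 32], array([41.5, 95.5])), ([31, 100, 8, 5, 20], array([ 34.9, 101.8]))]
w9 [([14, 15, 22, 171, 1946], array([ 25.1156, 106.7215])), ([40, 92, 5, 8, 32], array([42.375, 95.5  ])), ([32, 100, 7, 5, 23], array([ 35.7826, 101.8261]))]
diff px rest 292 left 499 tin 803
balm 0
honey 144
spice 0
tin 614
lid 238
rest 99
end s -0.0709 lat -0.1688 z 0.2199 F ax -0.14 lat 0.39 z -0.26 op 0.0599 t 37.23
```

```bash
python3 - <<'E'
from ins import *
robot.move_ptp([.36,-.02,.42],Rz(.1)); robot.pause(.3)
a=cv2.imread("pics/scene0.png"); b=robot.grab_frame("scene")[:,:,::-1].copy()
w=robot.grab_frame("side")[:,:,::-1].copy(); s0=cv2.imread("pics/side0.png")
def shift(A,B,x,y,r=17):
    t=A[y-r:y+r,x-r:x+r]; m=cv2.matchTemplate(B[y-r-12:y+r+12,x-r-12:x+r+12],t,cv2.TM_CCOEFF_NORMED); _,v,_,l=cv2.minMaxLoc(m); return l[0]-12,l[1]-12,round(v,2)
for n,p,q in [("tin",(276,188),(227,276)),("honey",(372,255),(385,163)),("balm",(400,232),(311,164)),("spice",(422,258),(364,145)),("rest",(237,198),(285,320))]: print(n,shift(a,b,*p),shift(s0,w,*q))
print(robot.get_state()["time"])
E
```

```text
tin (-11, -1, 0.14) (0, 0, 0.91)
honey (0, 0, 1.0) (0, 0, 0.69)
balm (0, 0, 1.0) (0, 0, 1.0)
spice (0, 0, 1.0) (0, 0, 0.99)
rest (0, 0, 0.81) (0, 0, 0.99)
38.6917
```

The bystanders haven't moved; the raised lid now hides the tin in the scene view, but the side view shows no shift. The dowel is on its rest.

```bash
python3 -c "
from rig import robot
print(robot.sign_off())"
```

```text
the job is handed in; nothing more can be done
None
```

The job is handed in at about 39 s of the 72 s: the lid is fully up, the highest latch force I read was about 13.5 N, the dowel is back in its grooves, and the jars, pots and tins show no shift in the camera images.

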